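# Knock the stuck tube adapter out of its block

## Robot

A 6-joint arm with a two-finger parallel gripper is mounted at the origin on a cart in front of the work surface, level with it; the furniture and walls round the work are solid. World frame = base frame: x ahead of the robot, y to its left, z up, the work surface at z = 0. Lengths are in m, angles in degrees, forces in N, time in s.
With the tool pointing down it reaches from about 0.35 to 0.875 m from the base axis. Payload 4.2 kg.
Tool frame: the origin (TCP) lies on the centre line of the jaws, within the pads' length; the fingertips stand 19 mm ahead of it and the grasp point (between the pads) is the TCP; z points along the fingers, y is the line along which they close (so a half turn about z gives the same grasp; the last joint's range is limited). The gripper opens to 87 mm and grips with 3 to 60 N. Pads are 19 mm wide; open, the fingers measure 117 mm over their backs; the gripper's body (75 mm by 190 mm) begins 51 mm behind the grasp point.
Start: joints at [-48.495, 22.042, 0.453, 0, -68.411, -14.817], TCP at [0.281, -0.558, 0.242] pointing down, gripper open.
Joint ranges: [-179.83, 179.83], [-69.29, 118.12], [-61.27, 80.66], [-181.25, 117.63], [-171.15, -9.14], [-177.46, 177.46]. Speed limits (degrees/s): [159.86, 159.86, 180, 180, 180, 180].

## Interface

Orientations are given as a 3x3 rotation matrix whose columns are the frame's x, y, z axes.
In Python, from station import sense, capture, finish_job, search_frame, masks_of gives the robot as it stands.
- The arm moves only by the tool drive_tool, never from a script. Its argument "rows" is a list of rows, each a list of 7 numbers: the opening in per cent of the stroke, from 0 (shut) to 100 (fully open), then the shift along the world's x, y, z in mm, then the turn, a rotation vector about the world's x, y, z in rad. In form: [[fingers, dx, dy, dz, wx, wy, wz], ...]. A call has 1 to 5 rows; each row shifts and turns the commanded pose from where the row before left it; what a row does not reach is not made up. A row lasts 1/12 s, in which the tool goes at most 41.7 mm and 7.16 degrees, less where a joint would pass 70% of its speed; a pose out of reach is approached as far as the arm can. A call is refused whole if a number of a shift passes 41.7 or a number of a turn 0.125, either way. A call with a gripper value outside its range is refused whole. The fingers move at their own pace and stop on an object; the grip force is fixed at half the most. Time passes only in rows, so rows that do not move let the fingers close. It gives the time, the measured TCP pose, the force, the opening and the grip force at its end, in the units of the state.
- sense(): the state, without advancing time (a new reading comes with each control period).
- capture(name): name is "scene" or "top" or "wrist"; returns a dict with "frame" (400x640x3 uint8, red, green, blue), "z_map" (400x640 float32, m along the optical axis (not along the pixel's ray), 0 where there is no reading), "fx", "fy", "cx", "cy" (pixels), "R" (3x3) and "t" (3): a world point X has camera coordinates R X + t; the wrist camera has in their place "T_tool_cam" (4x4, takes a point from camera to tool coordinates, whose origin is the TCP and whose axes are the flange's). Camera axes: x right, y down, z forward; pixel columns grow to the right and rows downward; lengths in m; the calibration is good to about 2 mm. A picture is of the moment at which its call begins: read the wrist's pose just before it.
- finish_job(): hands the job in; it is judged then, once.
Trained networks look in a picture, given as the dict that the camera call returned (one of the last four; its "shot" number tells which), for a name from the list of things; names that differ only in an ending like _2 or _b are one class to them, and where a whole thing is asked for, a point or a joint stands for the part that bears it (a point fixed in the world has none). Each returns a list of dicts, best first, with "p" (0 to 1); they miss things now and then, are a little off and sometimes report something else, mostly with a low value. They report only what shows in the picture. A call takes as long as a camera call. They do not tell look-alikes from the thing itself.
- search_frame(label, picture): "xy" ([column, row] in pixels, amid what is visible of it).
- masks_of(label, picture): "region" (400x640 bool, what is visible of it) and "xy" ([column, row] in pixels, amid what is visible of it).
The state is a dict: "time_s": time; "joints": joint angles; "joint_velocities": joint speeds; "effort": joint torques, N m; "tcp_pos": TCP position; "ee_rot": TCP orientation; "wrist_force": force on the tool from outside, world axes, zero at the start; "moment": the same for the moment, N m; "gripper_width": opening from 0.0 (shut) to 1.0 (fully open); "gripper_force": force on a finger pad.
Only numpy, scipy, OpenCV 4.12 (cv2) and the standard library are available. Lean on these libraries where they do the work, as an engineer would, in place of code of your own. Each camera call takes 0.05 s, during which the arm holds its last target. There are 200 camera calls.

## Task

A tube adapter is stuck in the aluminium block of the knock-out stand. Take the knock-out pin that fits the access hole (the slimmer of the two), push it straight down through the hole in the top of the block until its collar rests on the block and the adapter drops into the tray below, then let go and leave the pin standing there. Leave the stout pin in its holder.

Things in the scene. Friction and masses are not known exactly. Their poses are not given: they have to be found in the camera images.
- stand: fixed knock-out stand: aluminium block 100 x 100 mm on four posts over a grey tray (116 mm square, rim 20 mm). Origin: centre of its underside on the worktop, z up. Block from 50 to 88 mm height; pocket from below, 46 mm wide, 30 deep, with three sprung balls at its mouth; access hole through the 8 mm web above. 3 mm screw heads near the top's corners.
- access_hole (a point): centre of the mouth of the access hole, in the middle of the block's flat top, 88 mm above the worktop; the round hole is 26 mm wide, its mouth chamfered to 34 mm
- adapter: the stuck part: solid round black plastic tube adapter, 44 mm diameter, 26 mm high, 40 g; origin: centre of its underside, z up. Stuck, its underside is 53 mm above the worktop and its top just under the web, seen only through the hole and from below. About 6 to 15 N on its top overcomes the balls; pushed down past the pocket's mouth it falls into the tray.
- slim_pin: pin that fits, 93 mm long, 0.1 kg, upright in a fixed grey holder 60 x 60 x 48 mm. Origin: centre of its collar's underside, which rests on the holder's top; z up. Below: shaft 14 mm diameter, 42 long, end tapered to 8, loose in its hole. Above: collar 44 mm diameter, 6 thick, then round black handle 24 mm diameter, 6 to 51 mm over the origin. Collar on block: tip 4 mm below the block.
- stout_pin: pin that does not fit: same shape and length, but shaft 32 mm, collar 56 mm, black handle 36 mm in diameter, 0.2 kg, in a fixed grey holder 70 x 70 x 48 mm. Origin as for the slim pin
Mind the look-alikes: they are no part of the job. What is shaped like the slim_pin but pink is not meant.

How it is judged:
By the outcome, as a careful person would: the job done as asked, in the order asked, and still so for the second after the job is handed in, with the robot touching nothing.
It also fails if it takes over 45 s, if anything falls off the work surface, if the arm or the gripper's body presses on something with over 40 N, if the wrist force passes 120 N, or if a joint passes its speed limit or range.

## Working session

There is one attempt and no reset: what is moved stays moved. The work goes in short steps, Python scripts to look and compute and a tool call to move; the robot and the scene stay as the last step left them, time stands still between calls to the robot, and variables do not carry over. Pictures are saved under pics/ and viewed, at most 10 in all, crops included, and the job is handed in when it is done.

Besides the shell and the picture viewer there is one more tool, called after ">>>" in YAML: its name, and indented under it one key for each argument. drive_tool: Moves the arm, as the interface text tells. Its arguments: {"type":"object","properties":{"rows":{"type":"array"}},"required":["rows"]}

```bash
mkdir -p pics
cat > h.py <<'E'
import numpy as np, cv2
from station import *
def world(c,px,st=None):
    u,v=int(px[0]),int(px[1]); z=c["z_map"][v,u]
    p=np.array([(px[0]-c["cx"])*z/c["fx"],(px[1]-c["cy"])*z/c["fy"],z])
    return c["R"].T@(p-c["t"])
def cloud(c,st=None):
    z=c["z_map"].astype(float); v,u=np.mgrid[:400,:640]
    p=np.stack([(u-c["cx"])*z/c["fx"],(v-c["cy"])*z/c["fy"],z],-1)
    if "R" in c: return (p-c["t"])@np.array(c["R"])
    T=np.array(c["T_tool_cam"]); p=p@T[:3,:3].T+T[:3,3]
    return p@np.array(st["ee_rot"]).T+np.array(st["tcp_pos"])
def save(c,n): cv2.imwrite("pics/"+n+".png",c["frame"][:,:,::-1])
E
python3 - <<'E'
from h import *
np.set_printoptions(precision=4,suppress=True)
s=sense(); print(s["time_s"],s["tcp_pos"],s["ee_rot"],s["gripper_width"])
for n in("scene","top"):
    c=capture(n); save(c,n); W=cloud(c)
    for l in("stand","slim_pin","stout_pin","adapter"):
        for r in masks_of(l,c)[:4]:
            P=W[r["region"]&(c["z_map"]>0)]
            if len(P)<5: print(n,l,r["p"],r["xy"],"few");continue
            top=P[P[:,2]>P[:,2].max()-.008]
            print(n,l,round(r["p"],2),np.array(r["xy"]),len(P),"med",np.median(P,0),"top",top.mean(0),"zmax",P[:,2].max(), "rgb",c["frame"][r["region"]].mean(0))
E
```

```text
0.0 [ 0.2805 -0.5579  0.2404] [[-0.8935 -0.449  -0.0011]
 [-0.449   0.8935  0.0019]
 [ 0.0001  0.0022 -1.    ]] 1.0012374143546203
scene stand 0.86 [367.8 197.2] 2565 med [0.4426 0.0693 0.0571] top [0.4524 0.0509 0.0884] zmax 0.09259903678749509 rgb [166.6944 163.1007 157.2749]
scene slim_pin 0.84 [278.9 253.7] 481 med [0.4808 0.4002 0.0659] top [0.4848 0.3954 0.0989] zmax 0.1021178150555155 rgb [105.7193 102.5468  97.7152]
scene stout_pin 0.82 [325.5 216.3] 561 med [0.4739 0.2332 0.0726] top [0.479  0.2252 0.099 ] zmax 0.10226574286479241 rgb [94.8948 91.9786 87.2745]
top stand 0.58 [403.8 219.6] 3398 med [0.4489 0.0521 0.0874] top [0.4545 0.042  0.0894] zmax 0.09571402747328203 rgb [204.2656 204.7362 197.3928]
top slim_pin 0.78 [263.6 166.5] 383 med [0.5686 0.3264 0.05  ] top [0.5732 0.3288 0.0931] zmax 0.09683638496158611 rgb [213.2809 143.0773 153.2242]
top slim_pin 0.6 [233.9 208. ] 330 med [0.4832 0.3852 0.0572] top [0.4863 0.3887 0.0993] zmax 0.10389719432954587 rgb [164.2042 158.5556 143.4685]
top stout_pin 0.6 [317.6 210.8] 555 med [0.4777 0.2177 0.0796] top [0.4812 0.2186 0.0994] zmax 0.1043609785057103 rgb [163.8651 158.6133 143.8849]
top adapter 0.67 [407.  216.3] 110 med [0.4558 0.0423 0.0795] top [0.4556 0.0423 0.0794] zmax 0.08367332471830828 rgb [94.1818 92.8636 84.2636]
```

View pics/scene.png

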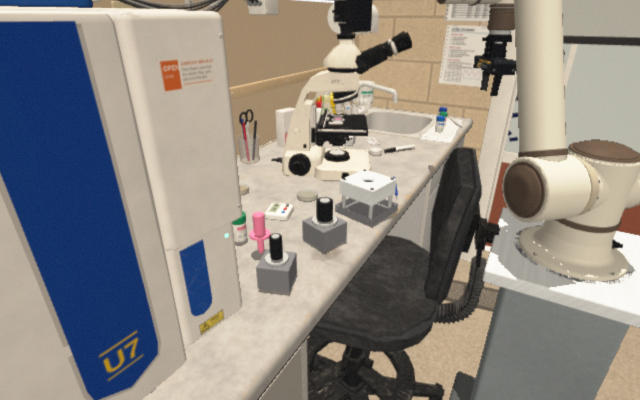

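View pics/top.png

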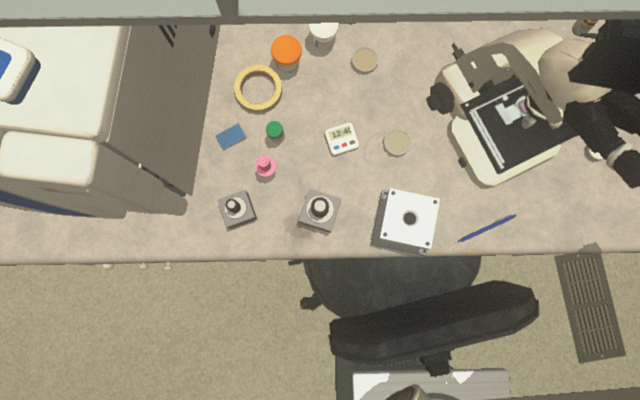

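The scene picture shows the slim black pin (278,250), the stout one (325,210), the pink look-alike (259,225) and the stand (368,185). In the top picture they are at (233,207), (319,208), (265,166) and (409,218). I'll check the clearances next to the path.

Run:
```python
from h import *
c=capture("top");W=cloud(c).reshape(-1,3);d=capture("scene");V=cloud(d).reshape(-1,3)
P=np.r_[W[c["z_map"].ravel()>0],V[d["z_map"].ravel()>0]]
for lo in np.arange(-.6,.7,.05):
    q=P[(P[:,1]>lo)&(P[:,1]<lo+.05)&(P[:,2]>.11)&(P[:,2]<.6)&(P[:,0]>.3)]
    q=q[np.hypot(q[:,0]-.28,q[:,1]+.558)>.15]
    print(round(lo,2),len(q),np.round(np.percentile(q[:,0],1),3) if len(q)>5 else "")
```

```text
-0.6 577 0.799
-0.55 820 0.764
-0.5 947 0.828
-0.45 897 0.385
-0.4 743 1.004
-0.35 881 0.923
-0.3 1200 0.51
-0.25 4180 0.459
-0.2 11194 0.467
-0.15 14134 0.54
-0.1 4148 0.568
-0.05 994 0.626
0.0 1169 0.626
0.05 1167 0.626
0.1 1118 0.626
0.15 1146 0.626
0.2 1333 0.626
0.25 1273 0.626
0.3 1142 0.626
0.35 1150 0.626
0.4 1772 0.626
0.45 18336 0.461
0.5 16720 0.457
0.55 19588 0.462
0.6 15607 0.469
0.65 20301 0.469
```

>>> drive_tool:
  rows:
    - [100,8,40,0,0,0,0]
    - [100,8,40,0,0,0,0]
    - [100,8,40,0,0,0,0]
    - [100,8,40,0,0,0,0]
    - [100,8,40,0,0,0,0]

```text
time_s: 1.02
tcp_pos: [0.3206, -0.3568, 0.2416]
ee_rot: [[-0.894, -0.448, 0.0], [-0.448, 0.894, -0.0], [-0.0, -0.0, -1.0]]
wrist_force: [0.7, 0.7, 0.6]
gripper_width: 0.996
gripper_force: 0.0
```

>>> drive_tool:
  rows:
    - [100,2,41,0,0,0,0]
    - [100,4,41,0,0,0,0]
    - [100,4,41,0,0,0,0]
    - [100,6,41,0,0,0,0]
    - [100,8,41,0,0,0,0]

```text
time_s: 1.43
tcp_pos: [0.3441, -0.1518, 0.242]
ee_rot: [[-0.894, -0.448, 0.001], [-0.448, 0.894, 0.0], [-0.001, -0.001, -1.0]]
wrist_force: [0.8, 0.3, -0.6]
gripper_width: 0.995
gripper_force: 0.0
```

>>> drive_tool:
  rows:
    - [100,15,38,0,0,0,0]
    - [100,15,38,0,0,0,0.12]
    - [100,15,38,0,0,0,0.12]
    - [100,15,38,0,0,0,0.12]
    - [100,15,38,0,0,0,0.12]

```text
time_s: 1.85
tcp_pos: [0.4199, 0.0387, 0.2422]
ee_rot: [[-0.579, -0.815, 0.002], [-0.815, 0.579, 0.001], [-0.001, -0.001, -1.0]]
wrist_force: [0.4, -0.8, 0.0]
gripper_width: 0.998
gripper_force: 0.0
```

>>> drive_tool:
  rows:
    - [100,10,38,0,0,0,0.12]
    - [100,10,38,0,0,0,0.12]
    - [100,10,38,0,0,0,0.12]
    - [100,5,38,0,0,0,0.12]
    - [100,5,38,0,0,0,0.12]

```text
time_s: 2.27
tcp_pos: [0.4597, 0.2286, 0.2417]
ee_rot: [[-0.019, -1.0, 0.0], [-1.0, 0.019, 0.0], [-0.0, -0.0, -1.0]]
wrist_force: [1.3, -0.8, 1.1]
gripper_width: 1.0
gripper_force: 0.0
```

>>> drive_tool:
  rows:
    - [100,6,40,0,0,0,0.019]
    - [100,6,40,0,0,0,0]
    - [100,6,40,0,0,0,0]
    - [100,6,38,0,0,0,0]
    - [100,2,2,0,0,0,0]

```text
time_s: 2.68
tcp_pos: [0.4862, 0.3923, 0.2403]
ee_rot: [[-0.002, -1.0, 0.001], [-1.0, 0.002, 0.001], [-0.001, -0.001, -1.0]]
wrist_force: [0.4, -0.4, 1.0]
gripper_width: 1.0
gripper_force: 0.0
```

Run:
```python
from h import *
np.set_printoptions(precision=4,suppress=True)
s=sense(); c=capture("wrist"); save(c,"w1"); W=cloud(c,s); print(s["tcp_pos"],c["T_tool_cam"])
for r in masks_of("slim_pin",c)[:3]:
    P=W[r["region"]&(c["z_map"]>0)]
    t=P[P[:,2]>P[:,2].max()-.006]
    print(r["p"],r["xy"],len(P),P[:,2].max(),t.mean(0),(t.min(0)+t.max(0))/2,np.ptp(t,0),(P.min(0)+P.max(0))/2,np.ptp(P,0),c["frame"][r["region"]].mean(0))
```

```text
[0.4862 0.3923 0.2403] [[-0.0011 -0.9539 -0.3001  0.0833]
 [ 1.     -0.0009 -0.0009 -0.0002]
 [ 0.0006 -0.3001  0.9539 -0.1438]
 [ 0.      0.      0.      1.    ]]
0.9 [319.6, 178.9] 1099 0.10249291337134384 [0.4878 0.3896 0.0997] [0.4876 0.3901 0.0996] [0.0228 0.0227 0.0058] [0.4878 0.393  0.075 ] [0.0427 0.0489 0.055 ] [116.5185 113.0849 107.7073]
0.83 [242.1, 128.3] 1266 0.09597850756295437 [0.5733 0.3294 0.0937] [0.5739 0.3296 0.093 ] [0.023  0.0232 0.006 ] [0.5789 0.33   0.0477] [0.053  0.0428 0.0966] [184.4808 121.9694 137.2204]
```

View pics/w1.png

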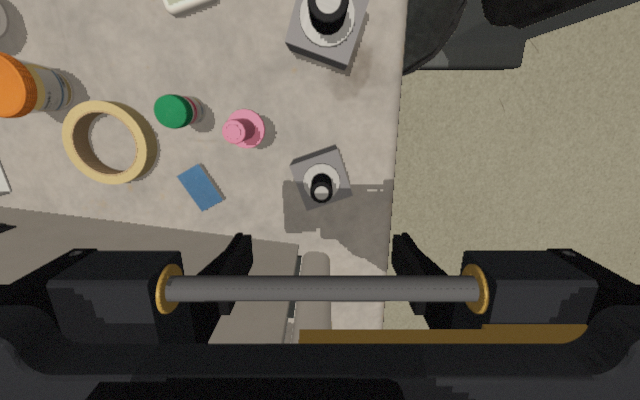

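The wrist picture shows the slim pin at (320,180), between the fingers' lines, and the pink one at (243,130). The pin's centre is (0.4877, 0.390). I'll go down and grasp it.

>>> drive_tool:
  rows:
    - [100,1.5,-2,-40,0,0,0]
    - [100,0,0,-40,0,0,0]
    - [100,0,0,-40,0,0,0]
    - [100,0,0,-30,0,0,0]
    - [100,0,0,-12,0,0,0]

```text
time_s: 3.2
tcp_pos: [0.4849, 0.3803, 0.075]
ee_rot: [[-0.009, -1.0, -0.006], [-1.0, 0.009, -0.006], [0.006, 0.006, -1.0]]
wrist_force: [0.3, -0.6, -0.3]
gripper_width: 0.999
gripper_force: 0.0
```

>>> drive_tool:
  rows:
    - [0,0,0,0,0,0,0]
    - [0,0,0,0,0,0,0]
    - [0,0,0,0,0,0,0]
    - [0,0,0,0,0,0,0]
    - [0,0,0,0,0,0,0]

```text
time_s: 3.62
tcp_pos: [0.4879, 0.385, 0.0815]
ee_rot: [[-0.006, -1.0, 0.002], [-1.0, 0.006, 0.003], [-0.003, -0.002, -1.0]]
wrist_force: [-0.1, -0.6, 0.0]
gripper_width: 0.709
gripper_force: 0.0
```

>>> drive_tool:
  rows:
    - [0,0,0,0,0,0,0]
    - [0,0,0,0,0,0,0]
    - [0,0,0,0,0,0,0]
    - [0,0,0,0,0,0,0]
    - [0,0,0,0,0,0,0]

```text
time_s: 4.03
tcp_pos: [0.4872, 0.3846, 0.0796]
ee_rot: [[-0.006, -1.0, 0.0], [-1.0, 0.006, -0.0], [0.0, -0.0, -1.0]]
wrist_force: [0.4, 0.2, -0.4]
gripper_width: 0.328
gripper_force: 0.0
```

>>> drive_tool:
  rows:
    - [36,0.5,5.5,-1,0,0,0]
    - [36,0,0,0,0,0,0.006]
    - [36,0,0,0,0,0,0]
    - [36,0,0,0,0,0,0]
    - [36,0,0,0,0,0,0]

```text
time_s: 4.45
tcp_pos: [0.4877, 0.39, 0.0784]
ee_rot: [[0.0, -1.0, -0.0], [-1.0, -0.0, -0.0], [0.0, 0.0, -1.0]]
wrist_force: [-0.5, -1.1, -0.4]
gripper_width: 0.359
gripper_force: 0.0
```

>>> drive_tool:
  rows:
    - [0,0,0,0,0,0,0]
    - [0,0,0,0,0,0,0]
    - [0,0,0,0,0,0,0]
    - [0,0,0,0,0,0,0]
    - [0,0,0,0,0,0,0]

```text
time_s: 4.87
tcp_pos: [0.4876, 0.3899, 0.0785]
ee_rot: [[-0.0, -1.0, -0.0], [-1.0, 0.0, -0.0], [0.0, 0.0, -1.0]]
wrist_force: [0.2, -0.0, -0.3]
gripper_width: 0.269
gripper_force: 30.0
```

Gripped. Lifting now.

>>> drive_tool:
  rows:
    - [0,0,0,10,0,0,0]
    - [0,0,0,20,0,0,0]
    - [0,0,0,30,0,0,0]
    - [0,0,0,35,0,0,0]
    - [0,0,0,25,0,0,0]

```text
time_s: 5.28
tcp_pos: [0.4883, 0.3904, 0.2022]
ee_rot: [[0.0, -1.0, 0.003], [-1.0, -0.0, 0.002], [-0.002, -0.003, -1.0]]
wrist_force: [0.7, 0.5, -0.1]
gripper_width: 0.266
gripper_force: 30.0
```

>>> drive_tool:
  rows:
    - [0,0,-15,5,0,0,0]
    - [0,-2,-25,0,0,0,0]
    - [0,-3,-30,0,0,0,0]
    - [0,-3,-35,0,0,0,0]
    - [0,-3,-35,0,0,0,0]

```text
time_s: 5.7
tcp_pos: [0.4758, 0.2481, 0.2033]
ee_rot: [[0.001, -1.0, -0.001], [-1.0, -0.001, -0.0], [0.0, 0.001, -1.0]]
wrist_force: [0.2, -1.2, -1.0]
gripper_width: 0.267
gripper_force: 30.0
```

>>> drive_tool:
  rows:
    - [0,-4,-35,0,0,0,0]
    - [0,-4,-35,0,0,0,0]
    - [0,-4,-30,0,0,0,0]
    - [0,-4,-20,0,0,0,0]
    - [0,0,-10,0,0,0,0]

```text
time_s: 6.12
tcp_pos: [0.4589, 0.117, 0.2035]
ee_rot: [[-0.003, -1.0, -0.002], [-1.0, 0.003, -0.0], [0.0, 0.002, -1.0]]
wrist_force: [-1.1, -0.6, -1.1]
gripper_width: 0.266
gripper_force: 30.0
```

```bash
cat > m.py <<'E'
from h import *
import sys
np.set_printoptions(precision=4,suppress=True)
s=sense(); c=capture("wrist"); save(c,sys.argv[1]); W=cloud(c,s); print(s["tcp_pos"])
z=c["z_map"]>0
for l in("stand","slim_pin"):
  for r in masks_of(l,c)[:2]:
    P=W[r["region"]&z]
    print(l,round(r["p"],2),r["xy"],len(P),P.min(0),P.max(0))
    if l=="stand":
        m=((abs(W[...,2]-.088)<.005)&z&(np.hypot(W[...,0]-.455,W[...,1]-.045)<.085)).astype(np.uint8)
        cv2.imwrite("pics/m.png",m*255)
        pts=W[m>0]; R=cv2.minAreaRect((pts[:,:2]*1000).astype(np.float32)); print("rect",R,pts[:,2].mean())
        H,W_=400,640
        cs,h=cv2.findContours(m,cv2.RETR_CCOMP,cv2.CHAIN_APPROX_NONE)
        for q,hh in zip(cs,h[0]):
            if hh[3]>=0 and len(q)>12:
                Q=np.array([W[v,u] for u,v in q[:,0]]); Q=Q[abs(Q[:,2]-.088)<.006]
                print("hole",len(q),Q.mean(0)); A=np.c_[2*Q[:,:2],np.ones(len(Q))]; k=np.linalg.lstsq(A,(Q[:,:2]**2).sum(1),rcond=None)[0]; print(k[:2],np.sqrt(k[2]+k[0]**2+k[1]**2),len(Q))
E
python3 m.py w2
```

```text
[0.4589 0.117  0.2035]
stand 0.64 [320.1, 106.2] 13196 [ 0.3315 -0.0256 -0.1783] [0.5341 0.126  0.0933]
rect ((455.3263854980469, 43.69316101074219), (100.42918395996094, 100.32173919677734), 76.51827239990234) 0.08856211958709659
hole 87 [0.4554 0.0434 0.0849]
[0.4553 0.0435] 0.013265436430335144 87
slim_pin 0.86 [319.7, 241.4] 2641 [0.4412 0.0955 0.1743] [0.4777 0.1289 0.2265]
```

View pics/w2.png

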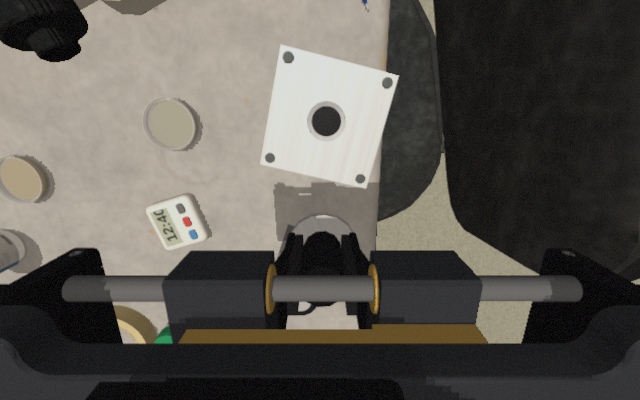

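The wrist picture shows the hole at (326,121), and the pin held upright with its collar at (320,225). The hole is at (0.4553, 0.0436). I'll move above it and go down to just over the mouth.

>>> drive_tool:
  rows:
    - [0,-1,-20,0,0,0,0]
    - [0,-1,-25,0,0,0,0.003]
    - [0,-1,-18,0,0,0,0]
    - [0,-0.6,-10.5,0,0,0,0]
    - [0,0,0,-20,0,0,0]

```text
time_s: 6.68
tcp_pos: [0.4599, 0.0467, 0.1866]
ee_rot: [[0.003, -1.0, 0.008], [-1.0, -0.003, 0.002], [-0.002, -0.008, -1.0]]
wrist_force: [1.8, 0.3, -0.8]
gripper_width: 0.267
gripper_force: 30.0
```

>>> drive_tool:
  rows:
    - [0,0,0,-10,0,0,0]
    - [0,0,0,0,0,0,0]
    - [0,0,0,0,0,0,0]
    - [0,0,0,0,0,0,0]

```text
time_s: 7.02
tcp_pos: [0.4579, 0.0473, 0.1741]
ee_rot: [[0.004, -1.0, 0.001], [-1.0, -0.004, 0.0], [-0.0, -0.001, -1.0]]
wrist_force: [-0.1, -0.1, 0.0]
gripper_width: 0.274
gripper_force: 30.0
```

```bash
python3 - <<'E'
from h import *
c=capture("scene"); f=c["frame"][130:250,310:430,::-1]
cv2.imwrite("pics/s2.png",cv2.resize(f,None,fx=5,fy=5,interpolation=cv2.INTER_CUBIC))
E
python3 m.py w3
```

```text
[0.4579 0.0472 0.1743]
stand 0.63 [328.1, 179.1] 11185 [ 0.3882 -0.0256 -0.0056] [0.5361 0.1171 0.1582]
rect ((455.2893371582031, 43.563011169433594), (100.23814392089844, 100.37602996826172), 76.61276245117188) 0.08853313862468273
```

View pics/s2.png

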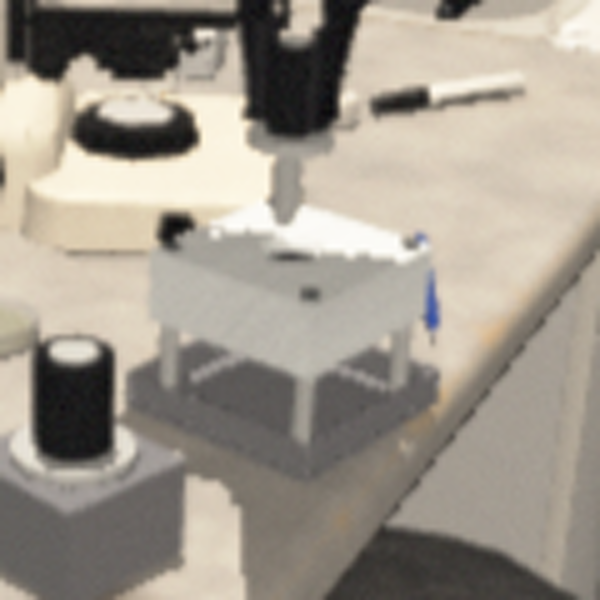

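The scene crop shows the pin upright at (288,190), with its tip just above the hole at (290,255). I'll take out the remaining offset and go down.

>>> drive_tool:
  rows:
    - [0,-2.6,-3.6,0,0,0,-0.004]
    - [0,0,0,0,0,0,0]
    - [0,0,0,-5,0,0,0]
    - [0,0,0,-5,0,0,0]
    - [0,0,0,-5,0,0,0]

```text
time_s: 7.63
tcp_pos: [0.4543, 0.0428, 0.158]
ee_rot: [[-0.001, -1.0, -0.0], [-1.0, 0.001, 0.0], [-0.0, 0.0, -1.0]]
wrist_force: [0.1, -0.9, -0.9]
gripper_width: 0.268
gripper_force: 30.0
```

>>> drive_tool:
  rows:
    - [0,0,0,-3,0,0,0]
    - [0,0,0,-3,0,0,0]
    - [0,0,0,-3,0,0,0]
    - [0,0,0,-3,0,0,0]
    - [0,0,0,0,0,0,0]

```text
time_s: 8.05
tcp_pos: [0.4546, 0.0424, 0.1468]
ee_rot: [[-0.0, -1.0, -0.0], [-1.0, 0.0, -0.001], [0.001, 0.0, -1.0]]
wrist_force: [-1.2, -1.4, 2.8]
gripper_width: 0.269
gripper_force: 30.0
```

>>> drive_tool:
  rows:
    - [0,0.5,1,-3,0,0,0]
    - [0,0,0,-3,0,0,0]
    - [0,0,0,-3,0,0,0]
    - [0,0,0,-3,0,0,0]

```text
time_s: 8.38
tcp_pos: [0.4553, 0.0441, 0.1345]
ee_rot: [[-0.001, -1.0, 0.001], [-1.0, 0.001, 0.0], [-0.0, -0.001, -1.0]]
wrist_force: [-1.3, -0.9, 3.9]
gripper_width: 0.264
gripper_force: 30.0
```

>>> drive_tool:
  rows:
    - [0,0,0,-3,0,0,0]
    - [0,0,0,-3,0,0,0]
    - [0,0,0,-3,0,0,0]
    - [0,0,0,-3,0,0,0]

```text
time_s: 8.72
tcp_pos: [0.4547, 0.044, 0.1217]
ee_rot: [[-0.001, -1.0, -0.001], [-1.0, 0.001, 0.0], [-0.0, 0.001, -1.0]]
wrist_force: [-0.2, -0.2, -0.6]
gripper_width: 0.265
gripper_force: 30.0
```

>>> drive_tool:
  rows:
    - [0,0,0,-1.5,0,0,0]
    - [0,0,0,-1.5,0,0,0]
    - [0,0,0,-0.5,0,0,0]
    - [0,0,0,0,0,0,0]

```text
time_s: 9.05
tcp_pos: [0.4548, 0.0439, 0.1188]
ee_rot: [[-0.001, -1.0, -0.001], [-1.0, 0.001, -0.0], [0.0, 0.001, -1.0]]
wrist_force: [-0.6, 0.8, -1.4]
gripper_width: 0.265
gripper_force: 30.0
```

Run:
```python
from h import *
c=capture("scene"); f=c["frame"][130:250,310:430,::-1]
cv2.imwrite("pics/s3.png",cv2.resize(f,None,fx=5,fy=5,interpolation=cv2.INTER_CUBIC))
```

```text
(no output)
```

View pics/s3.png

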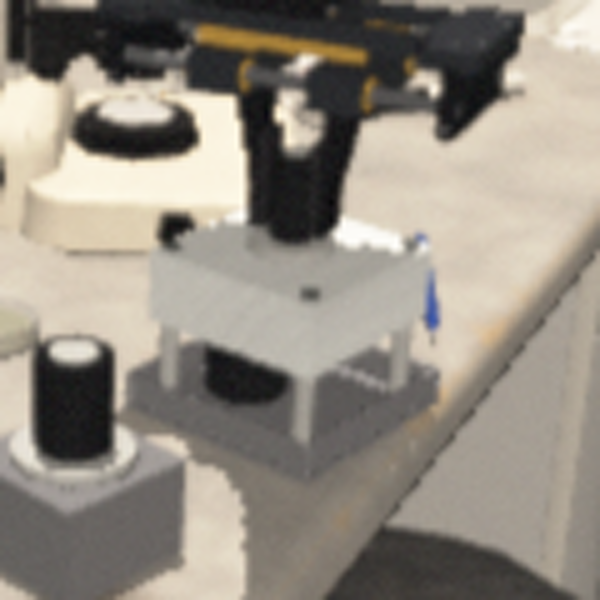

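The adapter (245,375) lies in the tray and the collar is at the block's top. I'll press gently until it touches.

>>> drive_tool:
  rows:
    - [0,0,0,-1,0,0,0]
    - [0,0,0,0,0,0,0]
    - [0,0,0,0,0,0,0]

```text
time_s: 9.35
tcp_pos: [0.4552, 0.044, 0.1185]
ee_rot: [[-0.001, -1.0, 0.001], [-1.0, 0.001, 0.0], [-0.0, -0.001, -1.0]]
wrist_force: [-0.3, 1.0, 2.8]
gripper_width: 0.266
gripper_force: 30.0
```

>>> drive_tool:
  rows:
    - [0,0,0,-1,0,0,0]
    - [0,0,0,0,0,0,0]
    - [0,0,0,0,0,0,0]

```text
time_s: 9.6
tcp_pos: [0.4552, 0.044, 0.1184]
ee_rot: [[-0.0, -1.0, 0.001], [-1.0, 0.0, -0.0], [0.0, -0.001, -1.0]]
wrist_force: [-4.4, 0.7, 11.0]
gripper_width: 0.264
gripper_force: 30.0
```

Seated: 11 N on the block. I'll open evenly, then lift.

>>> drive_tool:
  rows:
    - [70,0,0,1,0,0,0]
    - [70,0,0,0,0,0,0]
    - [70,0,0,0,0,0,0]
    - [70,0,0,0,0,0,0]
    - [70,0,0,0,0,0,0]

```text
time_s: 10.02
tcp_pos: [0.4549, 0.0439, 0.1178]
ee_rot: [[-0.001, -1.0, -0.0], [-1.0, 0.001, -0.0], [0.0, 0.0, -1.0]]
wrist_force: [0.2, 0.3, 1.0]
gripper_width: 0.563
gripper_force: 0.0
```

>>> drive_tool:
  rows:
    - [70,0,0,5,0,0,0]
    - [70,0,0,15,0,0,0]
    - [70,0,0,25,0,0,0]
    - [70,0,0,30,0,0,0]
    - [70,0,0,25,0,0,0]

```text
time_s: 10.43
tcp_pos: [0.4552, 0.0438, 0.22]
ee_rot: [[-0.001, -1.0, 0.001], [-1.0, 0.001, -0.0], [0.0, -0.001, -1.0]]
wrist_force: [0.2, -0.2, 0.6]
gripper_width: 0.692
gripper_force: 0.0
```

>>> drive_tool:
  rows:
    - [70,0,10,0,0,0,0]
    - [70,0,30,0,0,0,0]
    - [70,0,30,0,0,0,0]
    - [70,0,10,0,0,0,0]
    - [70,0,0,0,0,0,0]

```text
time_s: 10.85
tcp_pos: [0.4551, 0.1257, 0.218]
ee_rot: [[0.002, -1.0, 0.0], [-1.0, -0.002, 0.0], [-0.0, -0.0, -1.0]]
wrist_force: [-0.2, -1.1, 0.8]
gripper_width: 0.7
gripper_force: 0.0
```

Run:
```python
from h import *
np.set_printoptions(precision=4,suppress=True)
c=capture("scene"); f=c["frame"][130:250,280:430,::-1]
cv2.imwrite("pics/s4.png",cv2.resize(f,None,fx=5,fy=5,interpolation=cv2.INTER_CUBIC))
s=sense(); c=capture("wrist"); W=cloud(c,s)
for r in masks_of("slim_pin",c)[:2]:
    P=W[r["region"]&(c["z_map"]>0)]; t=P[P[:,2]>P[:,2].max()-.006]; print(r["p"],t.mean(0),P.min(0),P.max(0))
```

```text
0.94 [0.4557 0.0445 0.1397] [0.4344 0.0236 0.0878] [0.4772 0.0668 0.1423]
0.42 [0.4904 0.1347 0.2595] [ 0.4903  0.1345 -0.0005] [0.5714 0.3866 0.2625]
```

View pics/s4.png

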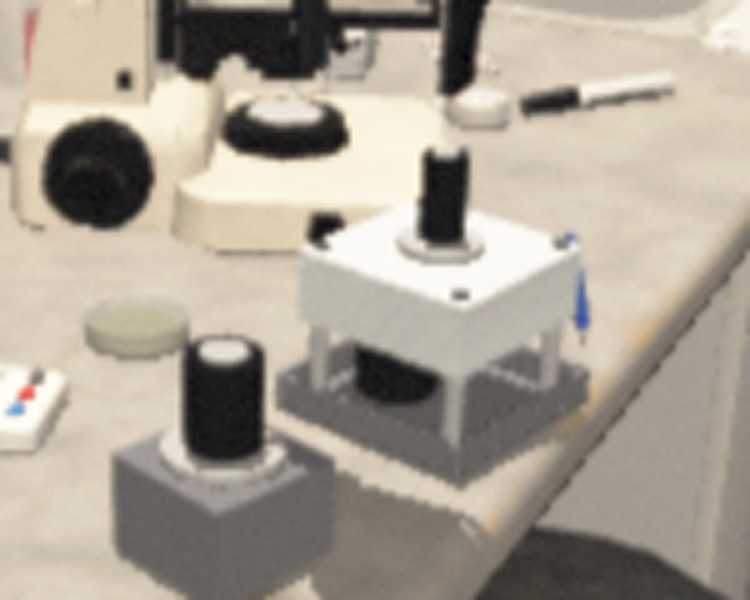

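The pin (443,195) stands upright with its collar flat on the block, the adapter (398,375) is in the tray, and the stout pin (222,400) is untouched.

```bash
python3 -c "
from station import *
print(finish_job())"
```

```text
the job is handed in; nothing more can be done
None
```

The slim pin stands in the access hole with its collar on the block, the adapter is in the tray, the stout pin was left in its holder, and the job is handed in at about 11 s.

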